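Screw the boiler plug into its deep well

ROBOT

A 6-joint arm with a two-finger parallel gripper is mounted at the origin on the work surface; the furniture and walls round the work are solid. World frame = base frame: x ahead of the robot, y to its left, z up, the work surface at z = 0. Lengths are in mm, angles in rad, forces in N, time in s.
With the tool pointing down it reaches from about 350 to 975 mm from the base axis. Payload 7.1 kg.
Tool frame: the origin (TCP) lies midway between the tips of the shut fingers; the grasp point (between the pads) lies ctrl.tcp_to_grasp behind it (ctrl.tcp_to_grasp is the distance from the TCP to the grasp point, in mm); z points along the fingers, y is the direction in which the jaws open and shut (so a half turn about z gives the same grasp; the last joint's range is limited). The gripper opens to 88 mm and grips with 3 to 60 N. Pads are 20 mm wide; open, the fingers measure 115 mm over their backs; the gripper's body (75 mm by 178 mm) begins 61 mm behind the grasp point.
Start: joints at [1.142, 0.423, 1.63, -0, 1.089, -0.019], TCP at [248.984, 573.247, 222.675] pointing down, gripper open.
Joint ranges: [-3, 3], [-0.9, 2.11], [0.09, 2.58], [-1.31, 4.45], [0.11, 2.69], [-2.54, 2.54]. Speed limits (rad/s): [2.39, 2.39, 3.01, 3.14, 3.14, 3.14].

INTERFACE

Orientations are given as a rotation vector (axis times angle).
In Python, from workcell import ctrl gives the robot as it stands.
- The arm moves only by the tool play_rows, never from a script. Its argument "increments" is text: rows parted by semicolons, each of 5 numbers parted by spaces: the opening, from 0 (shut) to 1 (fully open), then the shift along the world's x, y, z in m, then the turn about the world's z in degrees. A call has 1 to 20 rows; each row shifts and turns the commanded pose from where the row before left it; what a row does not reach is not made up. A row lasts 1/10 s, in which the tool goes at most 50 mm and 8.59 degrees, less where a joint would pass 70% of its speed; a pose out of reach is approached as far as the arm can. A call is refused whole if a number of a shift passes 0.05 or a number of a turn 8.59, either way. A call with a gripper value outside its range is refused whole. The fingers move at their own pace and stop on an object; the grip force is fixed at half the most. Time passes only in rows, so rows that do not move let the fingers close. It gives the time, the measured TCP pose, the force and the opening at its end, in the units of the state.
- ctrl.get_obs(): the state, without advancing time (a new reading comes with each control period).
- ctrl.get_image(name): name is "scene" or "top"; returns a dict with "img" (480x640x3 uint8, red, green, blue), "range_z" (480x640 float32, mm along the optical axis (not along the pixel's ray), 0 where there is no reading), "vertical_fov" (degrees; the focal length in pixels is half the picture's height over the tangent of half this angle, whatever the lens; pixels are square), "cx", "cy" (the principal point, pixels), "origin" and "attitude" of the camera in the world. Camera axes: x right, y down, z forward; pixel columns grow to the right and rows downward; lengths in mm; the calibration is good to about 2 mm. A picture is of the moment at which its call begins.
- ctrl.close_job(): hands the job in, once; it reports no verdict.
The state is a dict: "t": time; "qpos": joint angles; "qvel": joint speeds; "joint_torque": joint torques, N m; "ee_pos": TCP position; "orientation": TCP orientation; "ft_force": force on the tool from outside, world axes, zero at the start; "moment": the same for the moment, N m; "width": finger opening in mm.
Only numpy, scipy, OpenCV 4.12 (cv2) and the standard library are available. Lean on these libraries where they do the work, as an engineer would, in place of code of your own. Each camera call takes 0.05 s, during which the arm holds its last target. There are 200 camera calls.

TASK

The steam station's boiler has been descaled. Take the long-stemmed plug from the drip stand, lower it gently into the deep well on top of the boiler base and find the start of the hidden nut's thread by feel, turning the plug slowly under light pressure until it drops in; then screw it clockwise, never forcing it, until its flange is fully home on the boiler's top. Let go of it and leave the things around undisturbed.

Things in the scene. Friction and masses are not known exactly. Their poses are not given: they have to be found in the camera images.
- plug: Boiler plug, 155 mm long, 160 g, hanging upright. Origin: centre of its nose (lower end), z up the stem. Nose tapers from 4 to 9 mm radius over 8 mm; stem 9 mm radius; three thread lugs 120 degrees apart (one on +x), 12 to 15.5 mm above the nose, out to 13.5 mm radius; grey guide collar 35 mm across from 66 mm up to the 50 mm wide, 5 mm thick flange, underside at 101 mm; black hexagonal head.
- plug_head (a point): Centre of the plug's hexagonal head, on its axis: 140 mm above the nose, 39 mm above the flange's underside. The head is 30 mm high and 30 mm across flats; flats face the plug's +y, -y and every 60 degrees from there. A head grip can stay level with this point while turning.
- plug_seat (a point): Centre of the flange's underside, which must rest on the boiler's top. Lowered in, the lugs land on the nut's flat top with this face about 16 mm above the boiler's top. Turned either way (2.1 rad at most) under light pressure, they drop 5 to 9 mm through the slots onto the thread; the pressure vanishes at that moment. About 1.5 rad clockwise from there is home; it then holds.
- boiler_base: White boiler base of a steam station, 120 x 160 x 110 mm (x, y, z), fixed. Origin under its centre. A steel-lined well, 40 mm across, goes down in the middle of its top. At its bottom is a brass nut: 21 mm clear bore, flat top 74 mm below the boiler's top, three entry slots that pass the lugs within 0.15 rad; below, a right-handed thread, 30 mm of advance per clockwise turn (seen from above).
- well_mouth (a point): Centre of the well's mouth, level with the boiler's top, 110 mm above the worktop; z up. The nut below floats: it stands up to 4 mm off this axis, slides sideways under about 1.5 N, yields downward up to 1.5 mm on a spring (gives at about 3 N, then 3 N per mm, then hard) and does not turn. Neither its place nor its thread's angle is reported.
- drip_stand: Drip stand fixed to the worktop: an aluminium plate 76 x 76 x 6 mm, its top 112 mm above the worktop, on four thin posts, with a 40 mm hole in the middle; the plug hangs through the hole by its flange. Origin under its centre on the worktop.
- soap_bar: Pink bar of soap, 48 x 75 x 20 mm, loose bystander; origin at the centre of its underside.
- dropper: Small brown dropper bottle with black bulb, 33 mm across, 102 mm high, loose bystander standing up; origin at the centre of its underside.

How it is judged:
By the outcome, as a careful person would: the job done as asked, in the order asked, and still so for the second after the job is handed in, with the robot touching nothing.
It also fails if it takes over 61 s, if anything falls off the work surface, if the arm or the gripper's body presses on something with over 40 N, if the wrist force passes 120 N, or if a joint passes its speed limit or range.

## Working session

There is one attempt and no reset: what is moved stays moved. The work goes in short steps, Python scripts to look and compute and a tool call to move; the robot and the scene stay as the last step left them, time stands still between calls to the robot, and variables do not carry over. Pictures are saved under pics/ and viewed, on a budget of 10 in all, crops included, one or two more only if the job needs it, and the job is handed in when it is done.

Besides the shell and the picture viewer there is one more tool, called as name(argument=value, ...) on one line, values as JSON. play_rows: Moves the arm, as the interface text tells. Its arguments: {"type":"object","properties":{"increments":{"type":"string"}},"required":["increments"]}

```bash
mkdir -p pics; ls
cat > h.py <<'E'
from workcell import ctrl
import numpy as np, cv2
from scipy.spatial.transform import Rotation as R
def cam(n):
    d=ctrl.get_image(n); f=d["img"].shape[0]/2/np.tan(np.radians(d["vertical_fov"])/2); d["f"]=f
    a=np.array(d["attitude"]); d["R"]=a if a.shape==(3,3) else (R.from_rotvec(a).as_matrix() if a.size==3 else R.from_quat(a).as_matrix())
    return d
def save(d,fn): cv2.imwrite(fn,d["img"][:,:,::-1])
def pts(d):
    v,u=np.mgrid[:480,:640]; z=d["range_z"]
    p=np.stack([(u-d["cx"])/d["f"]*z,(v-d["cy"])/d["f"]*z,z],-1)
    return p@d["R"].T+np.array(d["origin"])
def ray(d,u,v,h):
    r=d["R"]@np.array([(u-d["cx"])/d["f"],(v-d["cy"])/d["f"],1]); o=np.array(d["origin"]); return o+r*(h-o[2])/r[2]
E
python3 - <<'E'
from h import *
for n in("scene","top"):
    d=cam(n); save(d,f"pics/{n}1.png"); print(n,d["origin"],d["attitude"],d["f"],d["cx"],d["cy"])
print(ctrl.get_obs(),ctrl.tcp_to_grasp)
E
```

```text
pics
scene [639.98787479 392.46653675 896.76183134] [-0.19051667 -2.97624224  0.82728105] 476.8833775014809 329.84347894195105 239.89352085506076
top [ 363.52595712  -96.79201976 1134.01005367] [-2.29584835  1.90318445 -0.19481517] 509.3392634254632 319.8918038005178 242.86395875546305
{'t': 0.1, 'qpos': array([ 1.14198936e+00,  4.23768890e-01,  1.63061041e+00, -1.15886712e-06,
        1.08863955e+00, -1.89719427e-02]), 'qvel': array([-9.52305204e-04, -1.65142044e-03, -2.10322623e-03, -1.01962024e-03,
       -9.70932573e-05,  1.06470549e-03]), 'joint_torque': array([ 8.16867268e-04, -5.45617747e+01, -2.74326038e+01,  6.46145199e-02,
        1.87860557e-02, -2.12258072e-05]), 'ee_pos': array([248.7817524 , 572.78816476, 221.97790369]), 'orientation': array([-6.39206155e-01, -3.07555393e+00,  2.18448149e-03]), 'ft_force': array([-0.32511435,  0.24637645, -0.15353195]), 'moment': array([ 0.01987596, -0.02479906,  0.04994783]), 'width': 87.78761663676336} 18.700000000000003
```

View pics/scene1.png

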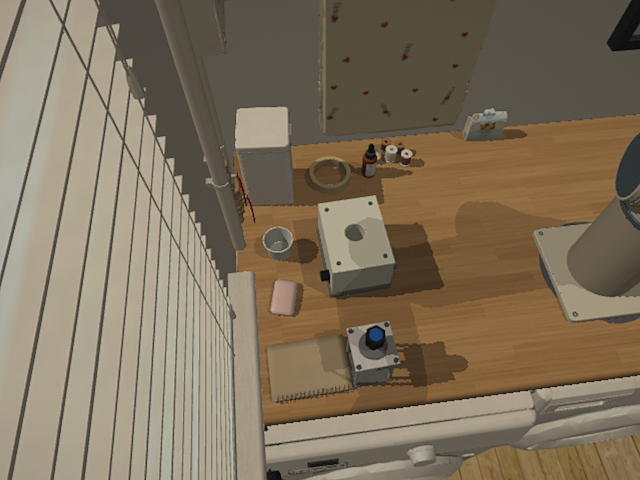

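View pics/top1.png

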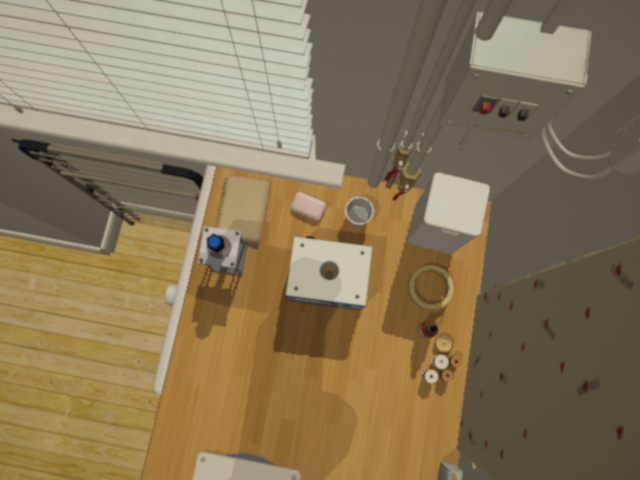

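Scene: the plug head is at about (375,337), the boiler well at about (354,232). Top: the head is at about (216,243), the well at about (330,270). Next I'll measure them.

Run:
```python
from h import *
big=[]
for n,wp,hp in(("scene",(354,232),(375,337)),("top",(330,270),(216,243))):
    d=cam(n); P=pts(d); im=d["img"]; hsv=cv2.cvtColor(im,cv2.COLOR_RGB2HSV)
    v,u=np.mgrid[:480,:640]; ok=d["range_z"]>0
    # boiler top height
    m=ok&(np.hypot(u-wp[0],v-wp[1])<60)&(abs(P[...,2]-110)<8)&(hsv[...,1]<70)&(hsv[...,2]>130)
    Q=P[m]; print(n,"boiler top z",np.median(Q[:,2]))
    r=cv2.minAreaRect(Q[:,:2].astype(np.float32)); print("  rect",r)
    # well: hole in white mask
    mm=(~m).astype(np.uint8); 
    k,l,s,c=cv2.connectedComponentsWithStats(mm); i=l[wp[1],wp[0]]
    cs,_=cv2.findContours((l==i).astype(np.uint8),cv2.RETR_EXTERNAL,cv2.CHAIN_APPROX_NONE)
    w=np.array([ray(d,a,b,110)[:2] for a,b in cs[0][:,0]],np.float32); print("  well",cv2.fitEllipse(w),s[i])
    m=ok&(np.hypot(u-hp[0],v-hp[1])<40)
    Q=P[m]; h=Q[(Q[:,2]>158)]; t=Q[(Q[:,2]>163)&(Q[:,2]<172)]; print("  head",len(h),len(t),h[:,2].max(),t.mean(0),cv2.minAreaRect(t[:,:2].astype(np.float32)))
    hm=m&(P[...,2]>163); cs,_=cv2.findContours(hm.astype(np.uint8),cv2.RETR_EXTERNAL,cv2.CHAIN_APPROX_NONE); c=max(cs,key=cv2.contourArea)
    print("  headcenter",cv2.minEnclosingCircle(c))
    pm=m&(abs(P[...,2]-112)<5)&(hsv[...,1]<80); Q=P[pm]; print("  plate z",np.median(Q[:,2]),cv2.minAreaRect(Q[:,:2].astype(np.float32)))
    x,y=hp; big.append(cv2.resize(im[y-25:y+25,x-25:x+25],(400,400),interpolation=cv2.INTER_CUBIC))
cv2.imwrite("pics/crop.png",np.hstack(big)[:,:,::-1])
```

```text
scene boiler top z 108.45898739669144
  rect ((518.4295654296875, -91.30555725097656), (120.54669189453125, 163.14503479003906), 3.1518778800964355)
  well ((519.0101318359375, -88.6945571899414), (36.96128845214844, 38.70745849609375), 0.40996813774108887) [345 224  20  18 275]
  head 310 258 168.17716167759477 [524.99768105 139.24676118 164.77673798] ((524.798095703125, 139.8309783935547), (32.466644287109375, 28.99534797668457), 78.90929412841797)
  headcenter ((374.74310302734375, 334.1242980957031), 10.134200096130371)
  plate z 110.76856589791782 ((524.3993530273438, 139.01507568359375), (76.22307586669922, 76.6370849609375), 3.60011625289917)
top boiler top z 110.73245031950648
  rect ((517.3650512695312, -88.54021453857422), (121.27562713623047, 159.8965301513672), 2.92696475982666)
  well ((516.5386962890625, -88.4645004272461), (36.74409484863281, 37.89054870605469), 175.23660278320312) [319 261  20  19 288]
  head 218 204 172.15840640029217 [522.94550269 140.89203419 167.24186042] ((522.9644165039062, 140.88096618652344), (30.618188858032227, 31.747072219848633), 48.566505432128906)
  headcenter ((213.2603302001953, 240.9049530029297), 8.33566951751709)
  plate z 113.12023038398956 ((523.2073364257812, 141.3101043701172), (76.75591278076172, 77.0401382446289), 3.888375997543335)
```

View pics/crop.png

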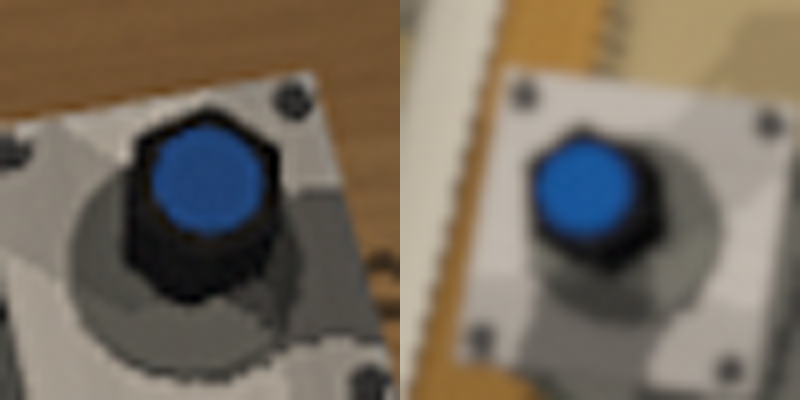

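Both crops show a hexagonal head with a blue cap. Scene crop vertices are at about (210,108), (278,150) and (137,148); in the top crop they are at about (582,125) and (530,165).

Run:
```python
from h import *
for n,off,vs,c in(("scene",(350,312),[(210,108),(278,150),(137,148),(278,210),(130,225)],(206,178)),("top",(191,218),[(182,125),(130,165),(135,228)],(183,187))):
    d=cam(n); g=lambda p: ray(d,off[0]+p[0]/8-.5,off[1]+p[1]/8-.5,166)[:2]
    C=g(c); print(n,C)
    for p in vs:
        e=g(p)-C; print("  ",np.round(e,1),np.hypot(*e).round(1),np.degrees(np.arctan2(e[1],e[0])).round(1)%60)
    # blob of blue
    hsv=cv2.cvtColor(d["img"],cv2.COLOR_RGB2HSV); m=((hsv[...,0]>95)&(hsv[...,0]<125)&(hsv[...,1]>130)).astype(np.uint8)
    k,l,s,cc=cv2.connectedComponentsWithStats(m); i=1+np.argmax(s[1:,4]); print("  cap",s[i],ray(d,*cc[i],166))
o=ctrl.get_obs(); M=R.from_rotvec(o["orientation"]).as_matrix(); print(M.round(3), "y axis yaw",np.degrees(np.arctan2(M[1,1],M[0,1])))
```

```text
scene [524.42485145 139.40766066]
   [ -3.5 -14.5] 14.9 16.5
   [-15.4  -4. ] 15.9 14.400000000000006
   [12.6 -8. ] 14.9 27.799999999999997
   [-13.1   8.4] 15.5 27.30000000000001
   [16.8  7.7] 18.4 24.7
  cap [369 328  14  13 153] [524.02378058 139.93520638 166.        ]
top [523.35823364 141.21053153]
   [15.   3.7] 15.4 14.0
   [ 2.9 13.9] 14.2 18.099999999999994
   [-12.    9.1] 15.1 22.900000000000006
  cap [208 236  13  12 124] [522.46391976 140.04889944 166.        ]
[[-0.917  0.398 -0.   ]
 [ 0.398  0.917 -0.001]
 [ 0.    -0.001 -1.   ]] y axis yaw 66.5194434524294
```

play_rows(increments="1 .0196 -.0309 0 3;1 .0196 -.0309 0 3;1 .0196 -.0309 0 3;1 .0196 -.0309 0 3;1 .0196 -.0309 0 3;1 .0196 -.0309 0 3;1 .0196 -.0309 0 3;1 .0196 -.0309 0 3;1 .0196 -.0309 0 3;1 .0196 -.0309 0 3;1 .0196 -.0309 0 3;1 .0196 -.0309 0 3;1 .0196 -.0309 0 3;1 .0200 -.0310 0 3.5;1 0 0 0 0;1 0 0 0 0")

```text
t: 1.9
ee_pos: [523.8, 140.1, 222.6]
orientation: [0.515, -3.099, -0.0]
ft_force: [0.4, 0.7, -0.1]
width: 87.9
```

```bash
cat > o.py <<'E'
from h import *
o=ctrl.get_obs(); M=R.from_rotvec(o["orientation"]).as_matrix()
print("t",round(o["t"],2),"pos",o["ee_pos"].round(1),"yaw",np.degrees(np.arctan2(M[1,1],M[0,1])).round(2),"q",o["qpos"].round(2),"F",o["ft_force"].round(2),"M",o["moment"].round(2),"w",round(o["width"],1),"tilt",M[:,2].round(4))
E
python3 o.py; python3 -c "
from h import *
d=cam('top');save(d,'pics/a.png');e=cam('scene');cv2.imwrite('pics/a.png',np.hstack([cv2.resize(d['img'][150:300,130:330],(400,300)),cv2.resize(e['img'][230:430,250:510],(400,300))])[:,:,::-1])"
```

```text
t 1.9 pos [523.8 140.1 222.6] yaw 108.86 q [ 0.24  0.3   1.81  0.    1.03 -1.66] F [ 0.43  0.75 -0.11] M [0.07 0.01 0.02] w 87.9 tilt [-4.e-04  2.e-04 -1.e+00]
```

View pics/a.png

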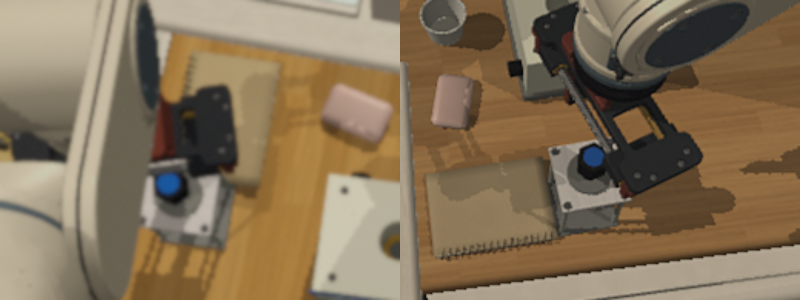

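The fingers straddle the head in both views, so I'll descend and grip.

play_rows(increments="1 0 0 -.02 0;1 0 0 -.025 0;1 0 0 -.025 0;1 0 0 -.015 0;1 0 0 -.005 0;1 0 0 0 0;0 0 0 0 0;0 0 0 0 0;0 0 0 0 0;0 0 0 0 0;0 0 0 0 0;0 0 0 0 0;0 0 0 0 0;0 0 0 0 0")

```text
t: 3.4
ee_pos: [523.8, 140.5, 132.7]
orientation: [-0.519, 3.098, -0.0]
ft_force: [-0.2, -0.5, 0.4]
width: 29.8
```

```bash
python3 o.py
```

```text
t 3.4 pos [523.8 140.5 132.7] yaw 109.02 q [ 0.24  0.43  1.88 -0.    0.84 -1.66] F [-0.25 -0.54  0.37] M [ 0.05  0.07 -0.02] w 29.8 tilt [ 1.e-04 -0.e+00 -1.e+00]
```

Width is 29.8 mm, so the grip is across the flats. I'll lift straight up.

play_rows(increments="0 0 0 .005 0;0 0 0 .01 0;0 0 0 .015 0;0 0 0 .02 0;0 0 0 .02 0;0 0 0 .02 0;0 0 0 .02 0;0 0 0 .015 0;0 0 0 0 0;0 0 0 0 0")

```text
t: 4.4
ee_pos: [523.6, 140.5, 257.9]
orientation: [-0.519, 3.098, 0.0]
ft_force: [-0.2, -0.2, -2.4]
width: 29.8
```

```bash
python3 o.py
```

```text
t 4.4 pos [523.6 140.5 257.9] yaw 109.02 q [ 0.24  0.26  1.78  0.    1.1  -1.66] F [-0.22 -0.18 -2.41] M [ 0.07 -0.   -0.01] w 29.8 tilt [ 5.e-04  1.e-04 -1.e+00]
```

play_rows(increments="0 -.0005 -.008 0 0;0 -.0005 -.016 0 0;0 -.0005 -.021 0 0;0 -.0005 -.023 0 0;0 -.0005 -.023 0 0;0 -.0005 -.023 0 0;0 -.0005 -.023 0 0;0 -.0005 -.023 0 0;0 -.0005 -.023 0 0;0 -.0005 -.021 0 0;0 -.0005 -.016 0 0;0 -.0005 -.009 0 0;0 0 0 0 0;0 0 0 0 0;0 0 0 0 0")

```text
t: 5.9
ee_pos: [517.6, -88.0, 257.5]
orientation: [0.52, -3.098, -0.0]
ft_force: [-0.2, 0.1, -1.4]
width: 30.1
```

```bash
python3 o.py;  python3 -c "
from h import *
d=cam('top');e=cam('scene');cv2.imwrite('pics/b.png',np.hstack([cv2.resize(d['img'][190:340,230:430],(400,300)),cv2.resize(e['img'][150:330,230:470],(400,300))])[:,:,::-1])"
```

```text
t 5.9 pos [517.6 -88.  257.5] yaw 109.05 q [-0.19  0.23  1.82  0.    1.09 -2.09] F [-0.15  0.13 -1.39] M [ 0.06 -0.   -0.02] w 30.1 tilt [-4.e-04  2.e-04 -1.e+00]
```

View pics/b.png

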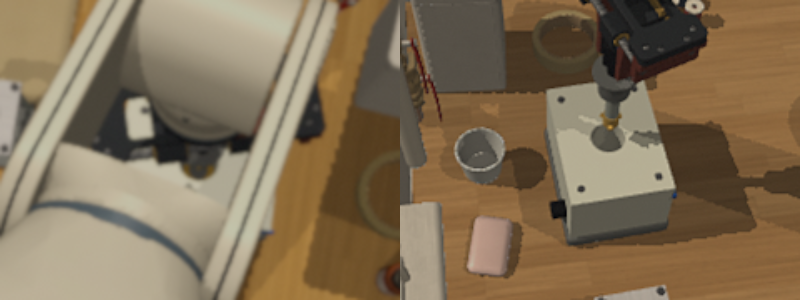

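The plug hangs straight above the well. I'll lower it until the collar is just above the mouth.

play_rows(increments="0 0 0 -.01 0;0 0 0 -.015 0;0 0 0 -.015 0;0 0 0 -.015 0;0 0 0 -.015 0;0 0 0 -.01 0;0 0 0 -.005 0;0 0 0 0 0;0 0 0 0 0")

```text
t: 6.9
ee_pos: [518.1, -88.5, 173.0]
orientation: [-0.519, 3.098, -0.0]
ft_force: [1.5, 0.0, -1.9]
width: 29.8
```

```bash
python3 o.py;  python3 -c "
from h import *
d=cam('scene');cv2.imwrite('pics/c.png',cv2.resize(d['img'][180:280,310:410],(600,600),interpolation=cv2.INTER_CUBIC)[:,:,::-1])
w=[517.8,-88.4,110]
p=d['R'].T@(np.array(w)-d['origin']);print((p[:2]/p[2]*d['f']+[d['cx']-310,d['cy']-180])*6)"
```

```text
t 6.9 pos [518.1 -88.5 173. ] yaw 109.03 q [-0.19  0.35  1.89 -0.    0.91 -2.09] F [ 1.51  0.01 -1.92] M [ 0.03 -0.01  0.01] w 29.8 tilt [ 6.e-04 -1.e-04 -1.e+00]
[269.51804595 313.23406416]
```

View pics/c.png

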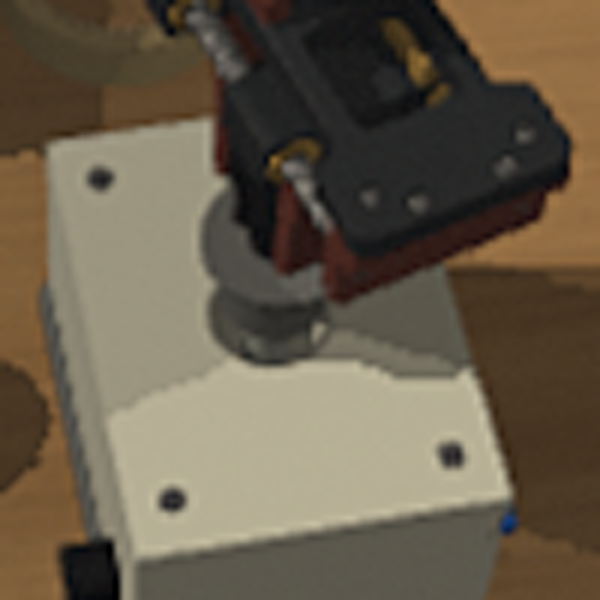

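The collar (about x=273) is concentric with the well (about x=269) to within about 1 mm. Entering slowly.

play_rows(increments="0 .0005 0 -.003 0;0 0 0 -.003 0;0 0 0 -.003 0;0 0 0 -.003 0;0 0 0 -.002 0;0 0 0 0 0")

```text
t: 7.55
ee_pos: [518.0, -88.4, 158.3]
orientation: [0.519, -3.098, -0.0]
ft_force: [0.1, -0.9, -2.2]
width: 30.0
```

```bash
python3 o.py
```

```text
t 7.55 pos [518.  -88.4 158.3] yaw 109.02 q [-0.19  0.37  1.9  -0.    0.88 -2.09] F [ 0.12 -0.93 -2.16] M [ 0.02 -0.01  0.01] w 30.0 tilt [-7.e-04  1.e-04 -1.e+00]
```

Collar is in, no contact. Approach the nut's top in small steps.

play_rows(increments="0 0 0 -.003 0;0 0 0 -.003 0;0 0 0 -.002 0;0 0 0 -.001 0;0 0 0 0 0")

```text
t: 8.05
ee_pos: [518.4, -88.5, 149.6]
orientation: [-0.519, 3.098, -0.0]
ft_force: [0.9, -0.9, -1.6]
width: 29.9
```

play_rows(increments="0 0 0 -.001 0;0 0 0 0 0")

```text
t: 8.25
ee_pos: [518.5, -88.6, 148.7]
orientation: [-0.519, 3.098, -0.0]
ft_force: [0.1, -1.2, -1.3]
width: 30.0
```

play_rows(increments="0 0 0 -.001 0;0 0 0 0 0")

```text
t: 8.45
ee_pos: [518.5, -88.6, 147.7]
orientation: [-0.519, 3.098, -0.001]
ft_force: [1.6, -1.3, -1.8]
width: 30.1
```

play_rows(increments="0 0 0 -.001 0;0 0 0 0 0")

```text
t: 8.65
ee_pos: [518.4, -88.5, 146.7]
orientation: [-0.519, 3.098, -0.0]
ft_force: [0.9, -1.2, -2.0]
width: 29.9
```

play_rows(increments="0 0 0 -.0007 0;0 0 0 0 0")

```text
t: 8.85
ee_pos: [518.4, -88.5, 146.0]
orientation: [-0.519, 3.098, -0.0]
ft_force: [0.6, -1.6, -1.8]
width: 30.0
```

play_rows(increments="0 0 0 -.0007 0;0 0 0 0 0")

```text
t: 9.05
ee_pos: [518.3, -88.5, 145.3]
orientation: [-0.519, 3.098, -0.0]
ft_force: [0.7, -2.0, -0.2]
width: 30.0
```

play_rows(increments="0 0 0 -.0006 0;0 0 0 0 0")

```text
t: 9.25
ee_pos: [518.3, -88.4, 144.6]
orientation: [-0.519, 3.098, -0.0]
ft_force: [0.9, -1.4, -2.2]
width: 30.4
```

```bash
python3 o.py
```

```text
t 9.25 pos [518.3 -88.4 144.6] yaw 109.02 q [-0.19  0.39  1.91 -0.    0.85 -2.09] F [ 0.88 -1.44 -2.25] M [-0.35 -0.3  -0.01] w 30.4 tilt [ 0. -0. -1.]
```

play_rows(increments="0 0 0 -.0005 0;0 0 0 0 0")

```text
t: 9.45
ee_pos: [518.3, -88.4, 144.2]
orientation: [-0.519, 3.098, -0.0]
ft_force: [1.1, -1.1, -0.9]
width: 30.1
```

```bash
python3 o.py
```

```text
t 9.45 pos [518.3 -88.4 144.2] yaw 109.02 q [-0.19  0.39  1.91 -0.    0.85 -2.09] F [ 1.07 -1.1  -0.86] M [-0.4  -0.3  -0.02] w 30.1 tilt [ 0. -0. -1.]
```

play_rows(increments="0 0 0 -.0005 0;0 0 0 0 0")

```text
t: 9.65
ee_pos: [518.2, -88.4, 143.6]
orientation: [0.519, -3.098, -0.0]
ft_force: [1.1, -2.0, -1.3]
width: 30.2
```

```bash
python3 o.py
```

```text
t 9.65 pos [518.2 -88.4 143.6] yaw 109.02 q [-0.19  0.39  1.91 -0.    0.85 -2.09] F [ 1.1  -1.97 -1.32] M [-0.37 -0.19  0.05] w 30.2 tilt [-1.e-04 -0.e+00 -1.e+00]
```

Vertical force is missing though the plug is below the expected landing height. I'll check the flange's real height and the plug's tilt from depth.

Run:
```python
from h import *
d=cam('scene');P=pts(d);im=d['img']
hsv=cv2.cvtColor(im,cv2.COLOR_RGB2HSV)
m=(np.hypot(P[...,0]-518,P[...,1]+88.5)<35)&(P[...,2]>114)&(P[...,2]<140)
Q=P[m];print(len(Q));print(np.histogram(Q[:,2],bins=np.arange(114,141,1)))
cv2.imwrite('pics/d.png',cv2.resize(im[180:280,310:410],(600,600),interpolation=cv2.INTER_CUBIC)[:,:,::-1])
```

```text
196
(array([ 0,  0,  0,  0,  0,  0,  1,  2,  3,  9, 21, 39, 55, 33, 16,  9,  3,
        0,  2,  2,  0,  0,  1,  0,  0,  0]), array([114, 115, 116, 117, 118, 119, 120, 121, 122, 123, 124, 125, 126,
       127, 128, 129, 130, 131, 132, 133, 134, 135, 136, 137, 138, 139,
       140]))
```

View pics/d.png

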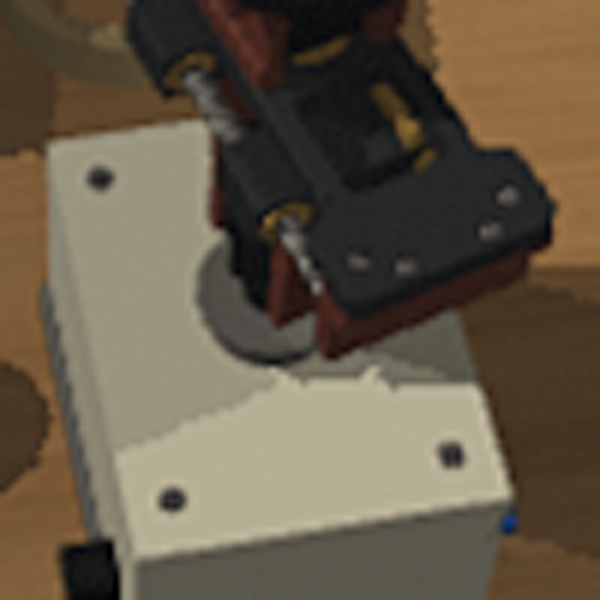

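The flange is level, its underside about 12.8 mm above the boiler, matching the TCP. The plug has not slipped, and 12.8 mm is below the nut top even with its yield, so the lugs seem to be in the slots already. I'll keep easing down to the thread.

play_rows(increments="0 0 0 -.0005 0;0 0 0 -.0005 0;0 0 0 0 0")

```text
t: 10.0
ee_pos: [518.1, -88.4, 142.5]
orientation: [0.519, -3.098, -0.0]
ft_force: [1.1, -1.5, -1.9]
width: 29.9
```

play_rows(increments="0 0 0 -.0005 0;0 0 0 -.0005 0;0 0 0 0 0")

```text
t: 10.3
ee_pos: [518.1, -88.4, 141.5]
orientation: [0.519, -3.098, -0.0]
ft_force: [0.0, -1.4, -0.5]
width: 29.8
```

play_rows(increments="0 0 0 -.0005 0;0 0 0 0 0")

```text
t: 10.5
ee_pos: [518.2, -88.4, 141.1]
orientation: [0.519, -3.098, -0.0]
ft_force: [1.3, -1.6, -0.7]
width: 29.8
```

```bash
python3 o.py
```

```text
t 10.5 pos [518.2 -88.4 141.1] yaw 109.02 q [-0.19  0.39  1.91 -0.    0.84 -2.09] F [ 1.3  -1.57 -0.68] M [-0.35 -0.13  0.02] w 29.8 tilt [-2.e-04  0.e+00 -1.e+00]
```

play_rows(increments="0 0 0 -.0005 0;0 0 0 0 0")

```text
t: 10.7
ee_pos: [518.1, -88.4, 140.5]
orientation: [0.519, -3.098, -0.0]
ft_force: [1.1, -1.1, -2.6]
width: 30.1
```

play_rows(increments="0 0 0 -.0005 0;0 0 0 0 0")

```text
t: 10.9
ee_pos: [518.1, -88.4, 140.0]
orientation: [0.519, -3.098, -0.0]
ft_force: [0.4, 0.4, -1.1]
width: 30.1
```

play_rows(increments="0 0 0 -.0005 0;0 0 0 0 0")

```text
t: 11.1
ee_pos: [518.0, -88.3, 139.5]
orientation: [0.519, -3.098, -0.001]
ft_force: [-0.1, -0.7, -2.8]
width: 30.0
```

```bash
python3 o.py
```

```text
t 11.1 pos [518.  -88.3 139.5] yaw 109.01 q [-0.19  0.4   1.91  0.    0.84 -2.09] F [-0.11 -0.68 -2.83] M [ 0.   -0.03 -0.  ] w 30.0 tilt [-6.e-04  3.e-04 -1.e+00]
```

play_rows(increments="0 0 0 -.0005 0;0 0 0 0 0")

```text
t: 11.3
ee_pos: [518.1, -88.4, 139.0]
orientation: [0.519, -3.098, -0.0]
ft_force: [0.4, -0.1, -1.6]
width: 29.6
```

play_rows(increments="0 0 0 -.0005 0;0 0 0 0 0")

```text
t: 11.5
ee_pos: [518.2, -88.4, 138.6]
orientation: [0.519, -3.098, -0.0]
ft_force: [-0.5, -0.0, -2.3]
width: 30.0
```

```bash
python3 o.py
```

```text
t 11.5 pos [518.2 -88.4 138.6] yaw 109.02 q [-0.19  0.4   1.91  0.    0.83 -2.09] F [-0.5  -0.01 -2.26] M [ 0.04 -0.01 -0.03] w 30.0 tilt [-2.e-04  1.e-04 -1.e+00]
```

play_rows(increments="0 0 0 -.0005 0;0 0 0 0 0")

```text
t: 11.7
ee_pos: [518.3, -88.4, 138.1]
orientation: [0.519, -3.098, -0.0]
ft_force: [0.3, 0.6, -1.4]
width: 30.0
```

play_rows(increments="0 0 0 -.0004 0;0 0 0 0 0")

```text
t: 11.9
ee_pos: [518.4, -88.5, 137.9]
orientation: [-0.519, 3.098, -0.0]
ft_force: [-0.1, -0.6, -0.4]
width: 30.2
```

play_rows(increments="0 0 0 -.0004 0;0 0 0 0 0")

```text
t: 12.1
ee_pos: [518.5, -88.5, 137.6]
orientation: [-0.519, 3.098, -0.0]
ft_force: [0.1, -0.5, -0.1]
width: 29.9
```

```bash
python3 o.py
```

```text
t 12.1 pos [518.5 -88.5 137.6] yaw 109.02 q [-0.19  0.4   1.91 -0.    0.83 -2.09] F [ 0.07 -0.47 -0.08] M [0.06 0.03 0.02] w 29.9 tilt [ 6.e-04 -1.e-04 -1.e+00]
```

Contact is about 2 N at 6.9 mm above home. Now clockwise, at 0.083 mm per degree.

play_rows(increments="0 0 0 -.0003 -3;0 0 0 -.0003 -3;0 0 0 -.0002 -3;0 0 0 0 0")

```text
t: 12.5
ee_pos: [518.6, -88.5, 136.8]
orientation: [-0.274, 3.129, -0.0]
ft_force: [0.3, -0.5, 1.8]
width: 29.9
```

```bash
python3 o.py
```

```text
t 12.5 pos [518.6 -88.5 136.8] yaw 100.0 q [-0.19  0.4   1.91 -0.    0.83 -1.94] F [ 0.31 -0.46  1.8 ] M [ 0.02 -0.04  0.01] w 29.9 tilt [ 7.e-04 -2.e-04 -1.e+00]
```

play_rows(increments="0 0 0 -.0003 -3;0 0 0 -.0002 -3;0 0 0 -.0003 -3;0 0 0 0 0")

```text
t: 12.9
ee_pos: [518.6, -88.5, 136.0]
orientation: [-0.029, 3.141, -0.0]
ft_force: [0.2, -0.5, 2.5]
width: 29.9
```

```bash
python3 o.py
```

```text
t 12.9 pos [518.6 -88.5 136. ] yaw 91.07 q [-0.19  0.4   1.91 -0.    0.83 -1.78] F [ 0.2  -0.54  2.47] M [-0.05  0.01  0.03] w 29.9 tilt [ 6.e-04 -2.e-04 -1.e+00]
```

play_rows(increments="0 0 0 -.0002 -3;0 0 0 -.0002 -3;0 0 0 -.0002 -3;0 0 0 0 0")

```text
t: 13.3
ee_pos: [518.5, -88.5, 135.3]
orientation: [0.216, 3.134, -0.0]
ft_force: [-0.2, -0.3, 1.9]
width: 30.2
```

```bash
python3 o.py
```

```text
t 13.3 pos [518.5 -88.5 135.3] yaw 82.12 q [-0.19  0.4   1.91 -0.    0.83 -1.62] F [-0.16 -0.28  1.95] M [-0.03 -0.06  0.02] w 30.2 tilt [ 4.e-04 -1.e-04 -1.e+00]
```

play_rows(increments="0 0 0 -.0003 -3;0 0 0 -.0002 -3;0 0 0 -.0002 -3;0 0 0 0 0")

```text
t: 13.7
ee_pos: [518.4, -88.5, 134.6]
orientation: [0.46, 3.107, -0.0]
ft_force: [-0.5, -0.2, 2.6]
width: 29.7
```

```bash
python3 o.py
```

```text
t 13.7 pos [518.4 -88.5 134.6] yaw 73.14 q [-0.19  0.4   1.91 -0.    0.83 -1.47] F [-0.52 -0.15  2.61] M [-0.06 -0.01  0.06] w 29.7 tilt [ 3.e-04 -1.e-04 -1.e+00]
```

play_rows(increments="0 0 0 -.0002 -3;0 0 0 -.0002 -3;0 0 0 -.0003 -3;0 0 0 -.0002 -3;0 0 0 -.0003 -3;0 0 0 0 0")

```text
t: 14.3
ee_pos: [518.4, -88.5, 133.4]
orientation: [0.861, 3.021, -0.0]
ft_force: [0.1, -0.7, 2.7]
width: 30.2
```

```bash
python3 o.py
```

```text
t 14.3 pos [518.4 -88.5 133.4] yaw 58.17 q [-0.19  0.41  1.91 -0.    0.82 -1.21] F [ 0.13 -0.71  2.67] M [-0.19  0.03 -0.01] w 30.2 tilt [ 3.e-04 -2.e-04 -1.e+00]
```

play_rows(increments="0 0 0 -.0002 -3;0 0 0 -.0003 -3;0 0 0 -.0002 -3;0 0 0 -.0003 -3;0 0 0 -.0002 -3;0 0 0 0 0")

```text
t: 14.9
ee_pos: [518.3, -88.6, 132.1]
orientation: [1.248, 2.883, -0.0]
ft_force: [-0.2, -1.1, 1.5]
width: 30.1
```

```bash
python3 o.py
```

```text
t 14.9 pos [518.3 -88.6 132.1] yaw 43.18 q [-0.19  0.41  1.91 -0.    0.82 -0.95] F [-0.22 -1.1   1.54] M [-0.26 -0.01  0.06] w 30.1 tilt [ 1.e-04 -2.e-04 -1.e+00]
```

play_rows(increments="0 0 0 -.0003 -3;0 0 0 -.0002 -3;0 0 0 -.0003 -3;0 0 0 0 0")

```text
t: 15.3
ee_pos: [518.3, -88.6, 131.3]
orientation: [1.47, 2.776, -0.0]
ft_force: [-0.4, -1.5, 2.2]
width: 29.8
```

```bash
python3 o.py
```

```text
t 15.3 pos [518.3 -88.6 131.3] yaw 34.18 q [-0.19  0.41  1.91 -0.    0.82 -0.79] F [-0.44 -1.45  2.24] M [-0.37  0.03 -0.01] w 29.8 tilt [ 1.e-04 -2.e-04 -1.e+00]
```

play_rows(increments="0 0 0 -.0002 -2;0 0 0 -.0002 -2;0 0 0 0 0")

```text
t: 15.6
ee_pos: [518.3, -88.6, 130.9]
orientation: [1.566, 2.723, -0.0]
ft_force: [-0.5, -1.2, 1.1]
width: 30.0
```

```bash
python3 o.py
```

```text
t 15.6 pos [518.3 -88.6 130.9] yaw 30.2 q [-0.19  0.41  1.91 -0.    0.82 -0.72] F [-0.48 -1.23  1.08] M [-0.38 -0.04 -0.05] w 30.0 tilt [-0.e+00 -2.e-04 -1.e+00]
```

play_rows(increments="0 0 0 -.0002 -2;0 0 0 0 0")

```text
t: 15.8
ee_pos: [518.3, -88.5, 130.7]
orientation: [1.614, 2.695, -0.0]
ft_force: [0.0, -1.6, 1.6]
width: 29.8
```

```bash
python3 o.py
```

```text
t 15.8 pos [518.3 -88.5 130.7] yaw 28.17 q [-0.19  0.41  1.91 -0.    0.82 -0.68] F [ 0.01 -1.59  1.58] M [-0.43  0.   -0.02] w 29.8 tilt [ 0.e+00 -1.e-04 -1.e+00]
```

play_rows(increments="0 0 0 -.0002 -2;0 0 0 0 0")

```text
t: 16.0
ee_pos: [518.3, -88.5, 130.6]
orientation: [1.661, 2.666, -0.0]
ft_force: [0.1, -2.0, 4.5]
width: 29.8
```

```bash
python3 o.py
```

```text
t 16.0 pos [518.3 -88.5 130.6] yaw 26.15 q [-0.19  0.41  1.91 -0.    0.82 -0.65] F [ 0.14 -1.96  4.46] M [-0.29  0.2  -0.08] w 29.8 tilt [-1.e-04 -1.e-04 -1.e+00]
```

The flange seems to be touching. A little more turn without feed, to snug it.

play_rows(increments="0 0 0 0 -2;0 0 0 0 0")

```text
t: 16.2
ee_pos: [518.2, -88.5, 130.7]
orientation: [1.708, 2.637, -0.0]
ft_force: [-1.0, -1.7, 4.6]
width: 29.9
```

```bash
python3 o.py
```

```text
t 16.2 pos [518.2 -88.5 130.7] yaw 24.13 q [-0.19  0.41  1.91 -0.    0.82 -0.61] F [-1.01 -1.68  4.6 ] M [-0.3   0.32 -0.04] w 29.9 tilt [-0. -0. -1.]
```

play_rows(increments="0 0 0 0 -2;0 0 0 0 0")

```text
t: 16.4
ee_pos: [518.2, -88.5, 130.6]
orientation: [-1.754, -2.606, 0.0]
ft_force: [-1.6, -1.3, 4.3]
width: 29.8
```

```bash
python3 o.py
```

```text
t 16.4 pos [518.2 -88.5 130.6] yaw 22.13 q [-0.19  0.41  1.91  0.    0.82 -0.58] F [-1.56 -1.3   4.29] M [-0.3   0.29 -0.03] w 29.8 tilt [-0.  0. -1.]
```

play_rows(increments="0 0 0 0 -2;0 0 0 0 0")

```text
t: 16.6
ee_pos: [518.2, -88.4, 130.7]
orientation: [-1.799, -2.575, -0.0]
ft_force: [-1.1, -1.7, 4.6]
width: 29.9
```

```bash
python3 o.py
```

```text
t 16.6 pos [518.2 -88.4 130.7] yaw 20.13 q [-0.19  0.41  1.91  0.    0.82 -0.54] F [-1.06 -1.69  4.57] M [-0.22  0.24 -0.03] w 29.9 tilt [-0.  0. -1.]
```

play_rows(increments="0 0 0 0 -2;0 0 0 0 0")

```text
t: 16.8
ee_pos: [518.3, -88.4, 130.7]
orientation: [-1.844, -2.544, -0.0]
ft_force: [-1.5, -0.7, 5.0]
width: 29.7
```

```bash
python3 o.py
python3 - <<'E'
from h import *
d=cam('scene');P=pts(d);im=d['img']
r=np.hypot(P[...,0]-518,P[...,1]+88.5); Q=P[(r<26)&(P[...,2]>105)&(P[...,2]<130)]
print(np.histogram(Q[:,2],bins=np.arange(105,130,1)))
B=P[(r>32)&(r<55)&(abs(P[...,2]-110)<6)]; print(np.median(B[:,2]))
cv2.imwrite('pics/e.png',cv2.resize(im[180:280,310:410],(600,600),interpolation=cv2.INTER_CUBIC)[:,:,::-1])
E
```

```text
t 16.8 pos [518.3 -88.4 130.7] yaw 18.12 q [-0.19  0.41  1.91  0.    0.82 -0.51] F [-1.47 -0.7   5.01] M [-0.21  0.28 -0.01] w 29.7 tilt [ 0.e+00  1.e-04 -1.e+00]
(array([ 3,  9, 15,  8,  8, 14, 28, 58, 42, 37, 27, 10,  2,  4,  2,  4,  0,
        1,  0,  0,  0,  0,  1,  0]), array([105, 106, 107, 108, 109, 110, 111, 112, 113, 114, 115, 116, 117,
       118, 119, 120, 121, 122, 123, 124, 125, 126, 127, 128, 129]))
108.47072972233985
```

View pics/e.png

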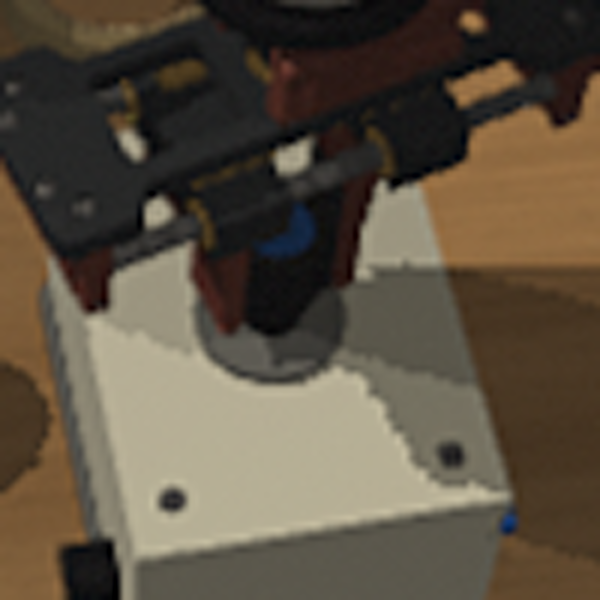

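The flange top is 4.9 mm above the boiler top, which is fully seated for a 5 mm flange. I'll turn on until some torque shows the thread has taken up.

play_rows(increments="0 0 0 0 -2;0 0 0 0 -2;0 0 0 0 0")

```text
t: 17.15
ee_pos: [518.3, -88.4, 130.6]
orientation: [-1.932, -2.477, -0.0]
ft_force: [-1.5, -1.3, 4.5]
width: 29.7
```

```bash
python3 o.py
```

```text
t 17.15 pos [518.3 -88.4 130.6] yaw 14.11 q [-0.19  0.41  1.91  0.    0.82 -0.44] F [-1.47 -1.35  4.53] M [-0.17  0.27 -0.04] w 29.7 tilt [-0.e+00  1.e-04 -1.e+00]
```

play_rows(increments="0 0 0 0 -2;0 0 0 0 0")

```text
t: 17.35
ee_pos: [518.3, -88.4, 130.7]
orientation: [-1.975, -2.443, -0.0]
ft_force: [-1.9, -0.9, 5.6]
width: 29.9
```

```bash
python3 o.py
```

```text
t 17.35 pos [518.3 -88.4 130.7] yaw 12.11 q [-0.19  0.41  1.91  0.    0.82 -0.4 ] F [-1.92 -0.92  5.64] M [-0.2   0.31 -0.08] w 29.9 tilt [ 1.e-04  1.e-04 -1.e+00]
```

play_rows(increments="0 0 0 0 -2;0 0 0 0 -2;0 0 0 0 0")

```text
t: 17.65
ee_pos: [518.2, -88.4, 130.6]
orientation: [-2.059, -2.373, -0.0]
ft_force: [-0.9, 0.4, 5.2]
width: 29.6
```

```bash
python3 o.py
```

```text
t 17.65 pos [518.2 -88.4 130.6] yaw 8.11 q [-0.19  0.41  1.91  0.    0.82 -0.33] F [-0.92  0.41  5.17] M [-0.23  0.22 -0.03] w 29.6 tilt [-0.e+00  2.e-04 -1.e+00]
```

play_rows(increments="0 0 0 0 -2;0 0 0 0 -2;0 0 0 0 0")

```text
t: 17.95
ee_pos: [518.2, -88.3, 130.7]
orientation: [-2.14, -2.3, -0.0]
ft_force: [-1.1, -0.5, 5.3]
width: 29.8
```

```bash
python3 o.py
```

```text
t 17.95 pos [518.2 -88.3 130.7] yaw 4.12 q [-0.19  0.41  1.91  0.    0.82 -0.26] F [-1.12 -0.54  5.33] M [-0.24  0.29  0.01] w 29.8 tilt [-1.e-04  1.e-04 -1.e+00]
```

No rise in torque. A gentle upward pull will test whether the thread holds.

play_rows(increments="0 0 0 .0003 0;0 0 0 0 0")

```text
t: 18.15
ee_pos: [518.2, -88.4, 130.7]
orientation: [-2.14, -2.299, -0.0]
ft_force: [-0.7, -1.1, 2.0]
width: 29.9
```

play_rows(increments="0 0 0 .0003 0;0 0 0 0 0")

```text
t: 18.35
ee_pos: [518.1, -88.4, 130.7]
orientation: [-2.141, -2.298, 0.0]
ft_force: [0.5, -0.8, -2.4]
width: 30.2
```

play_rows(increments="0 0 0 .0003 0;0 0 0 0 0")

```text
t: 18.55
ee_pos: [518.1, -88.4, 131.1]
orientation: [-2.142, -2.298, 0.0]
ft_force: [0.6, -0.2, -2.3]
width: 30.0
```

```bash
python3 o.py
```

```text
t 18.55 pos [518.1 -88.4 131.1] yaw 4.03 q [-0.19  0.41  1.91  0.    0.82 -0.26] F [ 0.6  -0.23 -2.3 ] M [-0.18 -0.04 -0.02] w 30.0 tilt [-5.e-04  1.e-04 -1.e+00]
```

play_rows(increments="0 0 0 .0004 0;0 0 0 0 0")

```text
t: 18.75
ee_pos: [518.0, -88.4, 131.4]
orientation: [-2.142, -2.298, 0.0]
ft_force: [0.4, -0.8, -5.7]
width: 29.8
```

play_rows(increments="0 0 0 .0004 0;0 0 0 0 0")

```text
t: 18.95
ee_pos: [517.9, -88.4, 131.7]
orientation: [-2.142, -2.298, 0.001]
ft_force: [0.6, -0.5, -10.2]
width: 30.0
```

play_rows(increments="0 0 0 .0004 0;0 0 0 0 0")

```text
t: 19.15
ee_pos: [517.8, -88.4, 132.0]
orientation: [-2.142, -2.297, 0.001]
ft_force: [0.8, -1.7, -14.5]
width: 29.7
```

```bash
python3 o.py
```

```text
t 19.15 pos [517.8 -88.4 132. ] yaw 4.02 q [-0.19  0.41  1.91 -0.    0.82 -0.26] F [  0.81  -1.74 -14.49] M [-0.26 -0.43  0.02] w 29.7 tilt [-1.1e-03  2.0e-04 -1.0e+00]
```

The plug rises about 0.4 mm freely, then resists with 14 N, so it is captured in the thread. I'll press back down and tighten on to take up the play.

play_rows(increments="0 0 0 -.0006 0;0 0 0 -.0006 0;0 0 0 -.0006 0;0 0 0 0 0")

```text
t: 19.55
ee_pos: [518.7, -88.6, 131.4]
orientation: [2.142, 2.298, 0.001]
ft_force: [-0.3, -0.8, -2.7]
width: 29.6
```

```bash
python3 o.py
```

```text
t 19.55 pos [518.7 -88.6 131.4] yaw 4.03 q [-0.19  0.41  1.91 -0.    0.82 -0.26] F [-0.32 -0.79 -2.67] M [-0.21  0.21  0.06] w 29.6 tilt [ 8.e-04 -2.e-04 -1.e+00]
```

play_rows(increments="0 0 0 0 -3;0 0 0 0 -3;0 0 0 0 0")

```text
t: 19.85
ee_pos: [518.8, -88.7, 131.3]
orientation: [2.259, 2.182, 0.001]
ft_force: [-0.8, -1.5, -4.0]
width: 29.6
```

```bash
python3 o.py
```

```text
t 19.85 pos [518.8 -88.7 131.3] yaw -2.0 q [-0.19  0.41  1.91 -0.    0.82 -0.16] F [-0.81 -1.5  -4.02] M [-0.54 -0.05  0.04] w 29.6 tilt [ 1.2e-03 -5.0e-04 -1.0e+00]
```

play_rows(increments="0 0 0 0 -3;0 0 0 0 -3;0 0 0 0 0")

```text
t: 20.15
ee_pos: [518.6, -88.6, 130.9]
orientation: [2.369, 2.062, 0.0]
ft_force: [0.1, -1.0, -6.2]
width: 30.2
```

```bash
python3 o.py
```

```text
t 20.15 pos [518.6 -88.6 130.9] yaw -7.93 q [-0.19  0.41  1.91 -0.    0.82 -0.05] F [ 0.13 -1.04 -6.16] M [-0.52 -0.08  0.08] w 30.2 tilt [ 6.e-04 -3.e-04 -1.e+00]
```

The thread now draws the plug down (fz −6), so I'll feed down and keep turning.

play_rows(increments="0 0 0 -.0004 0;0 0 0 0 0")

```text
t: 20.35
ee_pos: [518.6, -88.5, 130.7]
orientation: [2.369, 2.063, 0.001]
ft_force: [0.2, -1.7, -2.3]
width: 29.5
```

```bash
python3 o.py
```

```text
t 20.35 pos [518.6 -88.5 130.7] yaw -7.9 q [-0.19  0.41  1.91 -0.    0.82 -0.05] F [ 0.18 -1.7  -2.34] M [-0.46  0.06  0.  ] w 29.5 tilt [ 6.e-04 -1.e-04 -1.e+00]
```

play_rows(increments="0 0 0 -.0003 -3;0 0 0 0 0")

```text
t: 20.55
ee_pos: [518.5, -88.6, 130.6]
orientation: [2.423, 1.999, 0.0]
ft_force: [-1.8, -2.6, 3.1]
width: 29.8
```

```bash
python3 o.py
```

```text
t 20.55 pos [518.5 -88.6 130.6] yaw -10.96 q [-0.19  0.41  1.91 -0.    0.82 -0.  ] F [-1.76 -2.62  3.07] M [-0.4   0.41  0.01] w 29.8 tilt [ 6.e-04 -2.e-04 -1.e+00]
```

play_rows(increments="0 0 0 -.0002 -3;0 0 0 0 0")

```text
t: 20.75
ee_pos: [518.4, -88.6, 130.6]
orientation: [2.474, 1.935, 0.0]
ft_force: [-2.6, -1.9, 4.3]
width: 29.9
```

```bash
python3 o.py
```

```text
t 20.75 pos [518.4 -88.6 130.6] yaw -13.93 q [-0.19  0.41  1.91 -0.    0.82  0.05] F [-2.63 -1.95  4.29] M [-0.36  0.51  0.  ] w 29.9 tilt [ 4.e-04 -3.e-04 -1.e+00]
```

The play seems to be taken up (there was pull-down at seat height). Second gentle pull test at this angle.

play_rows(increments="0 0 0 .0004 0;0 0 0 .0004 0;0 0 0 0 0;0 0 0 0 0")

```text
t: 21.15
ee_pos: [518.5, -88.6, 130.7]
orientation: [2.475, 1.935, 0.0]
ft_force: [0.1, -2.5, -2.3]
width: 29.6
```

play_rows(increments="0 0 0 .0003 0;0 0 0 0 0;0 0 0 0 0")

```text
t: 21.45
ee_pos: [518.4, -88.5, 130.7]
orientation: [2.475, 1.935, 0.0]
ft_force: [2.2, -2.6, -8.0]
width: 29.6
```

play_rows(increments="0 0 0 .0003 0;0 0 0 0 0;0 0 0 0 0")

```text
t: 21.75
ee_pos: [517.7, -88.2, 130.7]
orientation: [-2.474, -1.934, 0.001]
ft_force: [1.5, -1.2, -13.7]
width: 29.8
```

play_rows(increments="0 0 0 .0003 0;0 0 0 0 0;0 0 0 0 0")

```text
t: 22.05
ee_pos: [517.4, -88.2, 130.9]
orientation: [-2.474, -1.934, 0.002]
ft_force: [1.7, -1.1, -18.5]
width: 29.8
```

Now it holds with no play at 12–17 N. I'll ease off, add a slight final snug, and release.

play_rows(increments="0 0 0 -.0005 0;0 0 0 -.0005 0;0 0 0 -.0002 -2;0 0 0 0 0;0 0 0 0 0;0 0 0 0 0")

```text
t: 22.65
ee_pos: [517.7, -88.3, 130.7]
orientation: [-2.507, -1.891, 0.001]
ft_force: [-5.8, 0.7, -4.5]
width: 30.2
```

```bash
python3 o.py
```

```text
t 22.65 pos [517.7 -88.3 130.7] yaw -15.94 q [-0.19  0.41  1.91  0.    0.82  0.09] F [-5.78  0.67 -4.51] M [-0.07  1.05  0.06] w 30.2 tilt [-1.3e-03  3.0e-04 -1.0e+00]
```

play_rows(increments="0.5 0 0 0 0;0.5 0 0 0 0;0.8 0 0 0 0;0.8 0 0 0 0;1 0 0 0 0;1 0 0 0 0;1 0 0 0 0;1 0 0 0 0")

```text
t: 23.45
ee_pos: [518.3, -88.4, 130.3]
orientation: [-2.509, -1.891, 0.0]
ft_force: [-0.6, 0.5, -0.0]
width: 86.6
```

play_rows(increments="1 0 0 .01 0;1 0 0 .02 0;1 0 0 .03 0;1 0 0 .03 0;1 0 0 .03 0;1 0 0 .02 0;1 0 .02 0 0;1 0 .04 0 0;1 0 .045 0 0;1 0 .045 0 0;1 0 .045 0 0;1 0 .02 0 0;1 0 0 0 0;1 0 0 0 0")

```text
t: 24.85
ee_pos: [518.2, 126.5, 270.8]
orientation: [2.507, 1.892, 0.0]
ft_force: [-0.5, 0.4, 0.1]
width: 87.5
```

```bash
python3 o.py
python3 - <<'E'
from h import *
for n in('scene','top'):
    d=cam(n);P=pts(d);im=d['img']
    r=np.hypot(P[...,0]-518,P[...,1]+88.5); B=P[(r>32)&(r<50)&(abs(P[...,2]-110)<6)]; b=np.median(B[:,2])
    Q=P[(r<24)&(r>19)]; z=Q[:,2]-b+110; T=P[(r<14)&(P[...,2]-b>38)]
    print(n,b,"flange top rel",np.median(z[(z>112)&(z<122)])-110,"head top rel",np.median(T[:,2])-b,T.mean(0),len(T))
    save(d,f'pics/f_{n}.png')
a=cv2.imread('pics/f_scene.png');c=cv2.imread('pics/f_top.png')
cv2.imwrite('pics/f.png',np.hstack([a[100:420,220:540],c[150:390,180:500].copy() if 0 else cv2.resize(c[170:410,200:440],(320,320))]))
E
```

```text
t 24.85 pos [518.2 126.5 270.8] yaw -15.91 q [ 0.22  0.23  1.79 -0.    1.12  0.5 ] F [-0.46  0.35  0.07] M [-0.11  0.02  0.01] w 87.5 tilt [ 3.e-04 -3.e-04 -1.e+00]
scene 108.45114019993855 flange top rel 4.882494010480968 head top rel 54.57211737216983 [518.2358795  -87.77102564 162.76007387] 154
top 110.64664850277507 flange top rel 5.191124787913395 head top rel 54.744615859329826 [517.67933199 -88.42641183 165.36309448] 160
```

View pics/f.png

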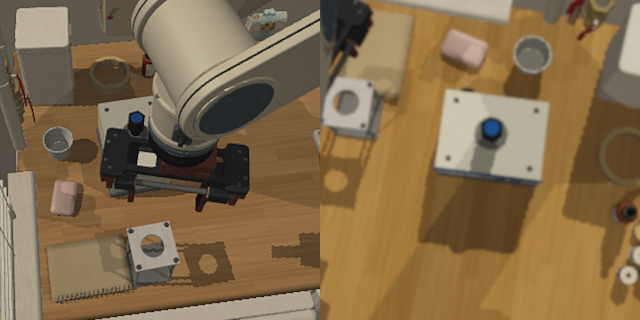

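The plug stands upright in the boiler: its head is at about (135,122) in the scene view and (490,128) in the top view. The flange top is 4.9–5.2 mm above the boiler top, the stand is empty, and the soap and dropper look undisturbed. Handing in.

```bash
python3 -c "
from workcell import ctrl
print(ctrl.close_job())"
```

```text
the job is handed in; nothing more can be done
None
```

I took the plug from the drip stand, lowered it into the well and screwed it clockwise until its flange sat on the boiler's top. I then let go, backed away and handed in at about 25 s.

- **Finding the thread:** The lugs happened to line up with the slots, so the plug went straight through. No searching turn was needed, and I felt no clear landing on the nut's top.
- **Screwing in:** The thread was felt at about 7 mm above home. The flange touched after about 83° of turning, under 3–5 N. No stopping torque showed, so I gently pulled up to test the hold.
- **Hold tests:** The first pull showed about 0.4 mm of play and went to about 14 N. I turned about 18° further, and the second pull held with almost no movement up to about 17 N. In all I turned the plug about 125° clockwise, against the nominal 86° (1.5 rad).
- **Last checks:** The flange's top is 4.9 mm (scene camera) and 5.2 mm (top camera) above the boiler's top, for a 5 mm flange. The head's top is 54.6–54.7 mm up, against 54 mm expected. The plug stands upright, and the soap and dropper look undisturbed by eye. The gripper is clear of everything.

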